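# Index the test turntable and hold the unit's recessed reset button down

## Task

On the rotary test station, turn the indexing table clockwise (seen from above) by exactly one position, so that it clicks into place with the next unit under the guide bracket. Then take the slim metal probe out of the tool stand, reach its tip down through the hole in the bracket into that unit, and push the recessed reset button right down. Finish while still gripping the probe and holding the button down; do not disturb the other things on the bench.

Things in the scene. Friction and masses are not known exactly. Their poses are not given: they have to be found in the camera images.
- station: Rotary test station, fixed: grey base 290 mm across with a bare metal turntable (264 mm across, top 47 mm above the bench). Six nests 95 mm from the axis: four hold grey units (46 x 46 mm, tops 79 mm above the bench; a 16 mm round well with a recessed white 13 mm button), two are empty. On its own -x side stands the dark steel guide bracket. Origin: turntable axis at bench height; z up.
- guide_hole (a point): Centre of the 16 mm hole in the bracket's plate, at its top face, 100 mm above the bench, 95 mm from the turntable axis. The plate is 60 mm wide, 8 mm thick, and reaches from 79 to 174 mm from the axis, where its post stands; 13 mm of air lie between the plate and the unit below. Axes as the station's.
- turntable (a joint): Turntable angle, rad, growing clockwise seen from above: about 0 at the start; the next position is 1.047 (60 deg), the one after it 2.094 (not wanted). A sprung detent pulls it into each of these from up to 0.3 rad away; turning it out of a notch takes about 0.25 N m.
- turn_grip (a point): Middle of the black grip bar upright on the turntable's centre: 60 mm long, 16 mm thick, from 73 to 113 mm above the bench, on a hub of 44 mm diameter. This point is on the axis, 101 mm above the bench. x runs along the bar's length, y across its thickness, z up; it turns with the table.
- reset_top (a point): Centre of the top of the button in the next unit (at the start the next one counter-clockwise, seen from above, of the unit under the bracket); it comes under the guide hole after one step. At rest 69 mm above the bench, 10 mm below the unit's top, 31 mm below the bracket's top; 64 mm when pressed.
- reset_button (a joint): How far that button is pressed, m: 0 at rest, 0.005 fully down on its stop. A spring pushes back with 1.5 N at first and 5 N when fully down.
- probe: Slim aluminium probe, tip down in one hole of the tool stand (which one varies). Origin at the tip, z up along it: steel shaft 6 mm diameter to 62 mm, collar 24 mm diameter to 68 mm, round handle 16 mm diameter from 68 to 148 mm. It hangs on its collar with the tip 8 mm above the bench, so the handle spans 76 to 156 mm above the bench. About 60 g.
- probe_tip (a point): The end of the probe's shaft (the probe's origin).
- tool_stand: Wooden block 60 mm (x) by 130 mm (y) by 70 mm tall, fixed to the bench, with two through holes of 12 mm diameter at y = -30 and +30 mm that hold the probe and the screwdriver. Origin: centre of its underside.
- screwdriver: Bystander: the black screwdriver in the other hole of the stand, with a fat handle of 30 mm diameter, its top 147 mm above the bench. Origin at its tip. Leave it in place.
- spare_unit: Bystander: a loose grey unit on the bench, 46 x 46 x 32 mm. Origin: centre of its underside.
- tape_roll: Bystander: roll of tape lying flat, 84 mm across, 25 mm high. Origin: centre of its underside.
- screw_jar: Bystander: jar of 56 mm diameter and 70 mm height. Origin: centre of its underside.
- parts_cup: Bystander: small steel bowl, 70 mm across, 60 mm high. Origin: centre of its underside.
- wrench: Bystander: wrench lying on the bench. Origin: middle of its underside.
There are look-alikes about, which are no part of the job. Leave any pink or red look-alike of the probe alone.

How it is judged:
By the outcome, as a careful person would: the job done as asked, in the order asked, and still so for the second after the job is handed in, while the arm keeps its last pose, push and grip.
It also fails if it takes over 51 s, if anything falls off the work surface, if the arm or the gripper's body presses on something with over 40 N, if the wrist force passes 120 N, or if a joint passes its speed limit or range.

## Robot

A 6-joint arm with a two-finger parallel gripper is mounted at the origin on the work surface. World frame = base frame: x ahead of the robot, y to its left, z up, the work surface at z = 0. Lengths are in m, angles in rad, forces in N, time in s.
With the tool pointing down it reaches from about 0.35 to 0.85 m from the base axis. Payload 8.1 kg.
Tool frame: the origin (TCP) lies midway between the tips of the shut fingers; the grasp point (between the pads) lies 19 mm behind it; z points along the fingers, y is the direction in which the jaws open and shut (so a half turn about z gives the same grasp; the last joint's range is limited). The gripper opens to 93 mm and grips with 3 to 60 N. Pads are 15 mm wide; open, the fingers measure 128 mm over their backs; the gripper's body (75 mm by 188 mm) begins 65 mm behind the grasp point.
Start: joints at [-1.364, 0.13, 1.488, -0, 1.523, -0.085], TCP at [0.173, -0.575, 0.219] pointing down, gripper open.
Joint ranges: [-2.96, 2.96], [-0.89, 2.26], [0.02, 2.5], [-1.34, 4.48], [0, 2.73], [-2.66, 2.66]. Speed limits (rad/s): [2.39, 2.39, 2.79, 3.14, 3.14, 3.14].

## Interface

Orientations are given as a rotation vector (axis times angle).
In Python, from plant import robot gives the robot as it stands. The module is installed in compiled form; this text tells all that it offers.
- The arm moves only by the shell command python3 -m pendant 'ROWS' [FORCE]. ROWS is JSON, a list of rows, each an object with "translation": the shift along the tool's x, y, z in mm, a list of three; "twist": the turn, a rotation vector about the tool's x, y, z in rad, a list of three; "grip": the opening, from -1 (shut) to 1 (fully open). A call has exactly 10 rows; each row shifts and turns the pose as measured when the row begins, along the tool's axes as they then stand; what a row does not reach is not made up. A row lasts 1/10 s, in which the tool goes at most 50 mm and 8.59 degrees, less where a joint would pass 70% of its speed; a pose out of reach is approached as far as the arm can. A call is refused whole if a number of a shift passes 50 or a number of a turn 0.15, either way. A call with a gripper value outside its range is refused whole. The fingers move at their own pace and stop on an object; FORCE is the grip in N (left out, the last holds). Time passes only in rows, so rows that do not move let the fingers close, or fill a call up. It gives the time, the measured TCP pose, the force and the opening at its end, in the units of the state.
- robot.read_state(): the state, without advancing time (a new reading comes with each control period).
- robot.read_camera(name): name is "scene" or "top" or "wrist"; returns (picture, depth): 400x640x3 uint8, red, green, blue; 400x640 float32, m along the optical axis (not along the pixel's ray), 0 where there is no reading.
- robot.camera_info(name): a dict with "vertical_fov" (degrees; the focal length in pixels is half the picture's height over the tangent of half this angle, whatever the lens; pixels are square), "cx", "cy" (the principal point, pixels), "D" ([k1, k2, p1, p2, k3] as OpenCV has them; the pictures are not rectified), "cam_to_world" (4x4, takes a point from camera to world coordinates). Camera axes: x right, y up, looking along -z (the intrinsics and any distortion apply to the point x, -y, -z); pixel columns grow to the right and rows downward; lengths in m; the calibration is good to about 2 mm. A picture is of the moment at which its call begins: read the wrist's pose just before it. camera_info takes no time and is no camera call; for the wrist camera it gives the pose at the moment of the call.
- robot.close_job(): hands the job in, once; it reports no verdict.
The state is a dict: "t": time; "q": joint angles; "dq": joint speeds; "joint_torque": joint torques, N m; "tool_pos": TCP position; "orientation": TCP orientation; "force": force on the tool from outside, world axes, zero at the start; "wrist_torque": the same for the moment, N m; "opening": finger opening in m.
Only numpy, scipy, OpenCV 4.12 (cv2) and the standard library are available. Lean on these libraries where they do the work, as an engineer would, in place of code of your own. Each camera call takes 0.05 s, during which the arm holds its last target. There are 200 camera calls.

## Working session

There is one attempt and no reset: what is moved stays moved. The work goes in short steps, Python scripts to look and compute and a shell command to move; the robot and the scene stay as the last step left them, time stands still between calls to the robot, and variables do not carry over. Pictures are saved under pics/ and viewed, about 8 in all and at most 12, crops included, and the job is handed in when it is done.

```bash
mkdir -p pics; cat > h.py <<'E'
import numpy as np, cv2
from plant import robot
from scipy.spatial.transform import Rotation as R
def cam(name,fn=None):
    info=robot.camera_info(name); im,d=robot.read_camera(name)
    if fn: cv2.imwrite('pics/'+fn,im[:,:,::-1])
    return info,im,d
def K(info):
    f=200/np.tan(np.radians(info['vertical_fov'])/2)
    return np.array([[f,0,info['cx']],[0,f,info['cy']],[0,0,1]])
def ray(info,px):
    u=cv2.undistortPoints(np.array(px,float).reshape(-1,1,2),K(info),np.array(info['D'],float))[:,0]
    return np.c_[u[:,0],-u[:,1],-np.ones(len(u))]
def atdepth(info,px,d):
    T=np.array(info['cam_to_world']); p=np.array(px,float).reshape(-1,2)
    z=np.array([d[int(round(v)),int(round(u))] for u,v in p])
    return (ray(info,p)*z[:,None])@T[:3,:3].T+T[:3,3]
def atz(info,px,z):
    T=np.array(info['cam_to_world']); r=ray(info,px)@T[:3,:3].T
    return T[:3,3]+r*((z-T[2,3])/r[:,2])[:,None]
def cloud(info,d):
    v,u=np.mgrid[0:400,0:640]; px=np.c_[u.ravel(),v.ravel()]
    T=np.array(info['cam_to_world'])
    return ((ray(info,px)*d.ravel()[:,None])@T[:3,:3].T+T[:3,3]).reshape(400,640,3)
def proj(info,P):
    T=np.linalg.inv(np.array(info['cam_to_world'])); c=np.array(P).reshape(-1,3)@T[:3,:3].T+T[:3,3]
    c=c*[1,-1,-1]
    return cv2.projectPoints(c,np.zeros(3),np.zeros(3),K(info),np.array(info['D'],float))[0][:,0]
E
python3 - <<'E'
from h import *
np.set_printoptions(precision=4,suppress=True)
for n in('top','scene'):
    i,im,d=cam(n,n+'1.png'); np.savez(n+'1.npz',im=im,d=d); print(n,i)
print(robot.read_state())
E
```

```text
top {'vertical_fov': 56.84929197445798, 'cx': 323.06623894663835, 'cy': 201.61931673463164, 'D': array([-0.0244,  0.    ,  0.    ,  0.    ,  0.    ]), 'cam_to_world': array([[-0.0044,  0.987 , -0.1605,  0.3459],
       [-0.9997, -0.0005,  0.0246, -0.0027],
       [ 0.0242,  0.1605,  0.9867,  1.0755],
       [ 0.    ,  0.    ,  0.    ,  1.    ]])}
scene {'vertical_fov': 57.499350082224346, 'cx': 318.7549367362149, 'cy': 198.76844748835583, 'D': array([-0.0357,  0.    ,  0.    ,  0.    ,  0.    ]), 'cam_to_world': array([[ 0.6909, -0.429 ,  0.582 ,  1.2167],
       [ 0.7229,  0.4019, -0.562 , -0.6467],
       [ 0.0072,  0.809 ,  0.5878,  0.773 ],
       [ 0.    ,  0.    ,  0.    ,  1.    ]])}
{'t': 0.1, 'q': array([-1.3644,  0.1311,  1.4891,  0.    ,  1.523 , -0.0854]), 'dq': array([ 0.0023, -0.0014, -0.0057,  0.    , -0.0006,  0.0002]), 'joint_torque': array([  0.0015, -56.1342, -49.3097,   0.0771,   0.0291,  -0.    ]), 'tool_pos': array([ 0.1725, -0.5742,  0.2177]), 'orientation': array([-3.1066, -0.4565,  0.0001]), 'force': array([ 0.0861, -0.7434, -0.2524]), 'wrist_torque': array([ 0.0046,  0.037 , -0.009 ]), 'opening': 0.09328642318819737}
```

View pics/top1.png

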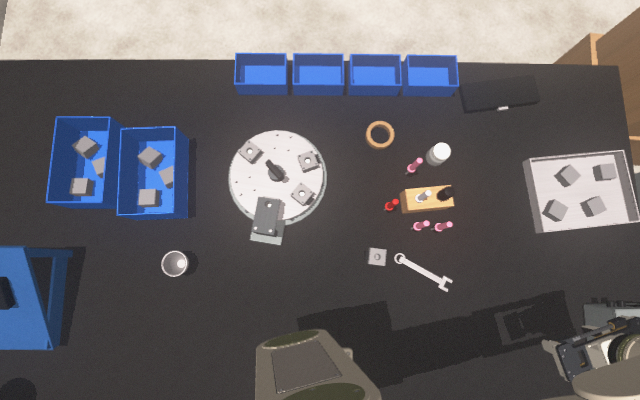

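View pics/scene1.png

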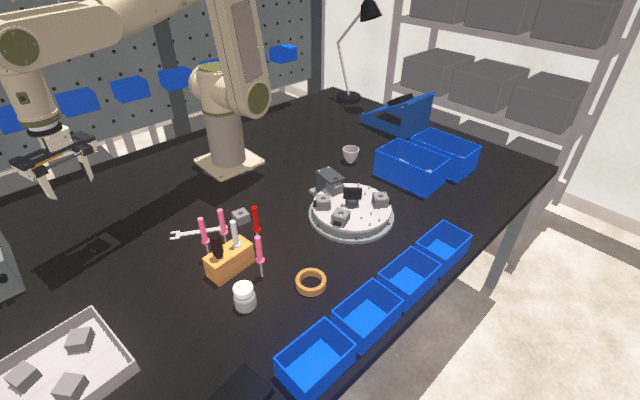

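Top view: station around (277,176), with the bracket at (267,215). The tool stand is at (427,198): the silver probe sits at about (422,196) and the black screwdriver at (447,193). The pink and red look-alikes are at (415,165), (391,205), (420,226) and (443,226). Next I'll measure these and check one enlarged crop.

```bash
python3 - <<'E'
from h import *
np.set_printoptions(precision=4,suppress=True)
i=robot.camera_info('top'); z=np.load('top1.npz'); im,d=z['im'],z['d']; C=cloud(i,d)
X,Y,Z=C[...,0],C[...,1],C[...,2]
# turntable top: z~.047
rough=atz(i,[[277,176]],.047)[0]; print(rough)
near=np.hypot(X-rough[0],Y-rough[1])<.2
m=near&(abs(Z-.047)<.004); 
cs,_=cv2.findContours(m.astype(np.uint8),cv2.RETR_EXTERNAL,cv2.CHAIN_APPROX_NONE)
P=np.vstack([c[:,0] for c in cs]); hull=cv2.convexHull(P)[:,0]; Q=C[hull[:,1],hull[:,0],:2].astype(np.float32)
e=cv2.fitEllipse(Q); print('turntable ellipse',e, np.median(Z[m]))
c=np.array(e[0])
def rect(m,n):
    Q=C[m][:,:2].astype(np.float32); r=cv2.minAreaRect(Q); print(n,len(Q),'mean',Q.mean(0),'rect',r,'z',np.median(Z[m])); 
    w,v=np.linalg.eigh(np.cov(Q.T)); print('  axis deg',np.degrees(np.arctan2(v[1,1],v[0,1])))
near=np.hypot(X-c[0],Y-c[1])<.2
rect(near&(abs(Z-.1)<.005)&(np.hypot(X-c[0],Y-c[1])>.06),'bracket')
rect(near&(abs(Z-.113)<.006)&(np.hypot(X-c[0],Y-c[1])<.05),'grip')
u=near&(abs(Z-.079)<.004)&(np.hypot(X-c[0],Y-c[1])>.05)
n,l,s,cc=cv2.connectedComponentsWithStats(u.astype(np.uint8))
for k in range(1,n):
    if s[k,4]>20:
        q=C[l==k][:,:2].mean(0)-c; print('unit',s[k,4],cc[k],np.hypot(*q),np.degrees(np.arctan2(q[1],q[0])))
r2=atz(i,[[427,198]],.07)[0]; ns=np.hypot(X-r2[0],Y-r2[1])<.09
rect(ns&(abs(Z-.07)<.004),'stand')
for nm,lo,hi in(('top>.14',.135,.17),):
    mm=ns&(Z>lo)&(Z<hi); n,l,s,cc=cv2.connectedComponentsWithStats(mm.astype(np.uint8))
    for k in range(1,n): print(s[k,4],cc[k],C[l==k].mean(0),C[l==k][:,2].max(),im[l==k].mean(0))
a=cv2.resize(im[110:260,215:345],None,fx=3,fy=3,interpolation=2);b=cv2.resize(im[145:245,375:465],None,fx=4.5,fy=4.5,interpolation=2)
cv2.imwrite('pics/crop1.png',np.hstack([a,b])[:,:,::-1])
E
```

```text
[0.5871 0.1025 0.047 ]
turntable ellipse ((0.5785759687423706, 0.10587209463119507), (0.25673678517341614, 0.3012421429157257), 81.2928695678711) 0.04763020691888942
bracket 785 mean [0.4671 0.1249] rect ((0.4684537947177887, 0.12526750564575195), (0.06103362888097763, 0.09544301778078079), 80.4009017944336) z 0.10062971168076762
  axis deg 171.0041011852615
grip 134 mean [0.5919 0.1033] rect ((0.5929582118988037, 0.10386508703231812), (0.06066630780696869, 0.01600968837738037), 42.33110427856445) z 0.11327015966414689
  axis deg -138.32195647516002
unit 245 [249.4816 150.1918] 0.10290456617499262 43.60856104093582
unit 240 [307.725  159.8792] 0.10261618956574342 -62.744733084563855
unit 246 [301.9675 192.9431] 0.0888537478927322 -121.59092284940873
stand 760 mean [ 0.5161 -0.3145] rect ((0.5072329044342041, -0.31205958127975464), (0.14628125727176666, 0.15023469924926758), 64.66303253173828) z 0.06994908440885172
  axis deg 87.92166135098293
1 [419. 163.] [ 0.5996 -0.2776  0.1448] 0.14483401867245915 [210. 124. 142.]
112 [448.3125 191.3482] [ 0.524  -0.3507  0.1453] 0.15176413783975118 [77.4554 65.6607 62.6518]
45 [426.5778 193.0222] [ 0.5182 -0.2913  0.1522] 0.15863249514823308 [218.8222 210.9333 207.9778]
32 [425.2188 222.625 ] [ 0.4426 -0.2855  0.1474] 0.15237702770486472 [231.625  170.5312 195.    ]
34 [447.8235 223.7059] [ 0.4398 -0.3441  0.1461] 0.1510883802665125 [223.3235 158.9412 182.3235]
```

View pics/crop1.png

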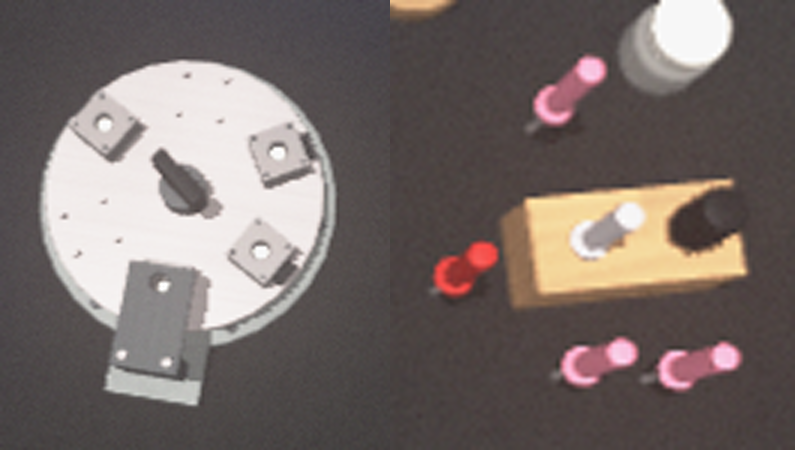

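Crop: the bar and bracket are clear. The bracket plate is on the -x side with the hole at crop (162,285), and the next unit (counter-clockwise) is at (262,250). In the stand, the slim light-grey handle on the left hole at crop (610,230) is the probe; the fat black handle on the right is the screwdriver, and the pink and red ones stand loose outside. Now I'll move towards the turntable.

```bash
python3 -m pendant '[{"translation":[37,-33,-3],"twist":[0,0,0],"grip":0.1},{"translation":[37,-33,-3],"twist":[0,0,0],"grip":0.1},{"translation":[37,-33,-3],"twist":[0,0,0],"grip":0.1},{"translation":[37,-33,-3],"twist":[0,0,0],"grip":0.1},{"translation":[37,-33,-3],"twist":[0,0,0],"grip":0.1},{"translation":[37,-33,-3],"twist":[0,0,0],"grip":0.1},{"translation":[37,-33,-3],"twist":[0,0,0],"grip":0.1},{"translation":[37,-33,-3],"twist":[0,0,0],"grip":0.1},{"translation":[37,-33,-3],"twist":[0,0,0],"grip":0.1},{"translation":[37,-33,-3],"twist":[0,0,0],"grip":0.1}]' 40
cat > go.py <<'E'
# go.py x y z psi_deg : remaining move in tool axes (mm) and twist (rad), plus tilt error
import sys; from h import *
s=robot.read_state(); Rm=R.from_rotvec(s['orientation']); p=s['tool_pos']
x,y,z,psi=map(float,sys.argv[1:5]); a=np.radians(psi)
Y=np.array([np.cos(a),np.sin(a),0]);Z=np.array([0,0,-1.]);G=R.from_matrix(np.c_[np.cross(Y,Z),Y,Z])
np.set_printoptions(precision=4,suppress=True)
ty=Rm.as_matrix()[:,1]
print('t',round(s['t'],2),'pos',p,'psi',round(np.degrees(np.arctan2(ty[1],ty[0])),2),'open',round(s['opening'],4),'F',s['force'].round(1))
print('tool mm',(Rm.inv().apply(np.array([x,y,z])-p)*1000).round(1),'twist',(Rm.inv()*G).as_rotvec().round(3),'q',s['q'].round(2))
E
python3 go.py .592 .1035 .24 -48
```

```text
t: 1.1
tool_pos: [0.4302, -0.1481, 0.2429]
orientation: [-3.1, -0.438, 0.005]
force: [0.5, -1.0, -1.4]
opening: 0.0511
t 1.1 pos [ 0.4302 -0.1481  0.2429] psi -73.93 open 0.0511 F [ 0.5 -1.  -1.4]
tool mm [ 225.1 -196.9    4.7] twist [-0.011 -0.001 -0.452] q [-0.45 -0.27  1.83  0.01  1.59  0.84]
```

```bash
python3 -m pendant '[{"translation":[37,-33,0],"twist":[0,0,0],"grip":0.1},{"translation":[37,-33,0],"twist":[0,0,0],"grip":0.1},{"translation":[37,-33,0],"twist":[0,0,0],"grip":0.1},{"translation":[37,-33,0],"twist":[0,0,0],"grip":0.1},{"translation":[37,-33,0],"twist":[0,0,0],"grip":0.1},{"translation":[34,-30,0],"twist":[0,0,0],"grip":0.1},{"translation":[0,0,0],"twist":[0,0,-0.15],"grip":0.1},{"translation":[0,0,0],"twist":[0,0,-0.15],"grip":0.1},{"translation":[0,0,0],"twist":[0,0,-0.15],"grip":0.1},{"translation":[0,0,0],"twist":[0,0,0],"grip":0.1}]'
python3 go.py .592 .1035 .24 -48
python3 - <<'E'
from h import *
np.set_printoptions(precision=4,suppress=True)
i,im,d=cam('wrist'); np.savez('w1.npz',im=im,d=d,T=i['cam_to_world'])
im=im.copy();print(i)
C=cloud(i,d); c=np.array([.592,.1035]); r=np.hypot(C[...,0]-c[0],C[...,1]-c[1])
def rect(m,n):
    Q=C[m][:,:2].astype(np.float32); print(n,len(Q),cv2.minAreaRect(Q),np.median(C[m][:,2]))
rect((r<.045)&(abs(C[...,2]-.113)<.004),'grip')
rect((r>.06)&(r<.2)&(abs(C[...,2]-.1)<.004),'bracket')
m=(r<.15)&(abs(C[...,2]-.047)<.003); print('table',m.sum())
for P in([.592,.1035,.113],[.4983,.1194,.1]):
    cv2.circle(im,tuple(int(v) for v in proj(i,P)[0]),3,(255,0,0),1)
cv2.imwrite('pics/w1.png',im[:,:,::-1])
E
```

```text
t: 2.1
tool_pos: [0.586, 0.1133, 0.2384]
orientation: [-2.915, -1.134, 0.012]
force: [0.8, -0.2, -0.4]
opening: 0.0511
t 2.1 pos [0.586  0.1133 0.2384] psi -47.49 open 0.0511 F [ 0.8 -0.2 -0.4]
tool mm [-2.3 11.2 -1.8] twist [-0.016  0.002  0.009] q [0.1  0.13 1.46 0.01 1.57 0.93]
{'vertical_fov': 65.52326084529375, 'cx': 321.92912902914577, 'cy': 198.05777835959205, 'D': array([0.0096, 0.    , 0.    , 0.    , 0.    ]), 'cam_to_world': array([[ 0.6757,  0.702 ,  0.225 ,  0.648 ],
       [-0.737 ,  0.6501,  0.1852,  0.1665],
       [-0.0163, -0.291 ,  0.9566,  0.4036],
       [ 0.    ,  0.    ,  0.    ,  1.    ]])}
grip 945 ((0.5924634337425232, 0.10478056967258453), (0.059304382652044296, 0.015543240122497082), 42.79090881347656) 0.11228858775368317
bracket 2223 ((0.4672609567642212, 0.1259089708328247), (0.0604105144739151, 0.09592816233634949), 80.21369171142578) 0.09958822390267097
table 27849
```

View pics/w1.png

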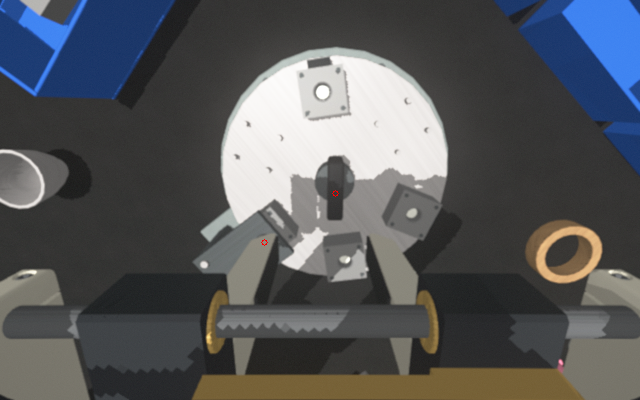

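The grip bar is at px (335,187), measured centre (0.5925,0.1043) and angle 42.6°, at the expected height of 113 mm. The jaws are already aligned across it, so I can descend.

```bash
python3 -m pendant '[{"translation":[-1,8,0],"twist":[-0.015,0,0],"grip":0.1},{"translation":[0,4,20],"twist":[0,0,0],"grip":0.1},{"translation":[0,0,30],"twist":[0,0,0],"grip":0.1},{"translation":[0,0,30],"twist":[0,0,0],"grip":0.1},{"translation":[0,0,25],"twist":[0,0,0],"grip":0.1},{"translation":[0,0,10],"twist":[0,0,0],"grip":0.1},{"translation":[0,0,10],"twist":[0,0,0],"grip":0.1},{"translation":[0,0,0],"twist":[0,0,0],"grip":0.1},{"translation":[0,0,0],"twist":[0,0,0],"grip":0.1},{"translation":[0,0,0],"twist":[0,0,0],"grip":0.1}]'
python3 go.py .5925 .1043 .084 -47.4
```

```text
t: 3.15
tool_pos: [0.5981, 0.0982, 0.1141]
orientation: [2.939, 1.085, 0.011]
force: [-0.3, 0.6, -0.5]
opening: 0.0513
t 3.15 pos [0.5981 0.0982 0.1141] psi -49.48 open 0.0513 F [-0.3  0.6 -0.5]
tool mm [-0.4 -8.6 30.1] twist [ 0.01  -0.004 -0.036] q [ 0.08  0.21  1.6  -0.01  1.33  0.95]
```

```bash
python3 -m pendant '[{"translation":[0,-8,0],"twist":[0.01,-0.004,-0.036],"grip":0.1},{"translation":[0,0,0],"twist":[0,0,0],"grip":0.1},{"translation":[0,0,15],"twist":[0,0,0],"grip":0.1},{"translation":[0,0,14],"twist":[0,0,0],"grip":0.1},{"translation":[0,0,0],"twist":[0,0,0],"grip":0.1},{"translation":[0,0,0],"twist":[0,0,0],"grip":-0.9},{"translation":[0,0,0],"twist":[0,0,0],"grip":-0.9},{"translation":[0,0,0],"twist":[0,0,0],"grip":-0.9},{"translation":[0,0,0],"twist":[0,0,0],"grip":-0.9},{"translation":[0,0,0],"twist":[0,0,0],"grip":-0.9}]' 40
python3 go.py .5925 .1043 .084 -47.4
```

```text
t: 4.15
tool_pos: [0.5937, 0.1055, 0.085]
orientation: [2.925, 1.146, 0.004]
force: [-12.6, 12.7, 8.4]
opening: 0.0157
t 4.15 pos [0.5937 0.1055 0.085 ] psi -47.22 open 0.0157 F [-12.6  12.7   8.4]
tool mm [-1.7  0.1  1. ] twist [ 0.001 -0.002  0.003] q [0.09 0.24 1.62 0.   1.28 0.91]
```

```bash
python3 -m pendant '[{"translation":[0,0,0],"twist":[0,0,0.1],"grip":-0.9},{"translation":[0,0,0],"twist":[0,0,0.12],"grip":-0.9},{"translation":[0,0,0],"twist":[0,0,0.12],"grip":-0.9},{"translation":[0,0,0],"twist":[0,0,0.12],"grip":-0.9},{"translation":[0,0,0],"twist":[0,0,0.12],"grip":-0.9},{"translation":[0,0,0],"twist":[0,0,0.12],"grip":-0.9},{"translation":[0,0,0],"twist":[0,0,0.12],"grip":-0.9},{"translation":[0,0,0],"twist":[0,0,0.1],"grip":-0.9},{"translation":[0,0,0],"twist":[0,0,0],"grip":-0.9},{"translation":[0,0,0],"twist":[0,0,0],"grip":-0.9}]' 40
python3 go.py .5925 .1043 .084 -107.4
```

```text
t: 5.15
tool_pos: [0.5943, 0.1037, 0.085]
orientation: [3.124, -0.323, 0.006]
force: [0.3, 0.7, -1.6]
opening: 0.016
t 5.15 pos [0.5943 0.1037 0.085 ] psi -101.81 open 0.016 F [ 0.3  0.7 -1.6]
tool mm [-1.8 -0.2  1. ] twist [ 0.001 -0.004  0.098] q [ 0.09  0.24  1.62 -0.    1.28  1.87]
```

```bash
python3 -m pendant '[{"translation":[0,0,0],"twist":[0,0,0.08],"grip":-0.9},{"translation":[0,0,0],"twist":[0,0,0],"grip":-0.9},{"translation":[0,0,0],"twist":[0,0,0.03],"grip":-0.9},{"translation":[0,0,0],"twist":[0,0,0],"grip":-0.9},{"translation":[0,0,0],"twist":[0,0,0],"grip":-0.3},{"translation":[0,0,0],"twist":[0,0,0],"grip":0.1},{"translation":[0,0,0],"twist":[0,0,0],"grip":0.1},{"translation":[0,0,0],"twist":[0,0,0],"grip":0.1},{"translation":[0,0,-30],"twist":[0,0,0],"grip":0.1},{"translation":[0,0,-50],"twist":[0,0,0],"grip":0.1}]' 40
python3 go.py .518 -.291 .26 -30
```

```text
t: 6.15
tool_pos: [0.5887, 0.1034, 0.1584]
orientation: [3.101, -0.474, -0.016]
force: [2.1, -0.6, 1.0]
opening: 0.0507
t 6.15 pos [0.5887 0.1034 0.1584] psi -107.4 open 0.0507 F [ 2.1 -0.6  1. ]
tool mm [ 49.5 398.2 -99.6] twist [-0.001  0.012 -1.351] q [ 0.09  0.17  1.56 -0.    1.43  1.96]
```

```bash
python3 -m pendant '[{"translation":[0,0,-50],"twist":[0,0,0],"grip":0},{"translation":[0,20,-40],"twist":[0,0,0],"grip":0},{"translation":[6,48,-8],"twist":[0,0,0],"grip":0},{"translation":[6,48,0],"twist":[0,0,0],"grip":0},{"translation":[6,48,0],"twist":[0,0,0],"grip":0},{"translation":[6,48,0],"twist":[0,0,0],"grip":0},{"translation":[6,48,0],"twist":[0,0,0],"grip":0},{"translation":[6,48,0],"twist":[0,0,0],"grip":0},{"translation":[6,48,0],"twist":[0,0,0],"grip":0},{"translation":[6,40,0],"twist":[0,0,0],"grip":0}]' 40
python3 -m pendant '[{"translation":[0,0,0],"twist":[0,0,-0.15],"grip":0},{"translation":[0,0,0],"twist":[0,0,-0.15],"grip":0},{"translation":[0,0,0],"twist":[0,0,-0.15],"grip":0},{"translation":[0,0,0],"twist":[0,0,-0.15],"grip":0},{"translation":[0,0,0],"twist":[0,0,-0.15],"grip":0},{"translation":[0,0,0],"twist":[0,0,-0.15],"grip":0},{"translation":[0,0,0],"twist":[0,0,-0.15],"grip":0},{"translation":[0,0,0],"twist":[0,0,-0.15],"grip":0},{"translation":[0,0,0],"twist":[0,0,-0.15],"grip":0},{"translation":[0,0,0],"twist":[0,0,0],"grip":0}]' 40
python3 go.py .518 -.291 .26 -30
python3 - <<'E'
from h import *
np.set_printoptions(precision=4,suppress=True)
i,im,d=cam('wrist'); np.savez('w2.npz',im=im,d=d,T=i['cam_to_world'])
j,t,dt=cam('top')
C=cloud(i,d); r=np.hypot(C[...,0]-.518,C[...,1]+.291)
for lo,hi,n in((.15,.16,'top'),(.11,.15,'side'),(.066,.073,'standtop')):
    m=(r<(.12 if n=='standtop' else .025))&(C[...,2]>lo)&(C[...,2]<hi)
    if m.sum()>5: print(n,m.sum(),C[m].mean(0),cv2.minAreaRect(C[m][:,:2].astype(np.float32)))
C=cloud(j,dt); r=np.hypot(C[...,0]-.5925,C[...,1]-.1043); m=(r<.045)&(abs(C[...,2]-.113)<.006)
print('bar',cv2.minAreaRect(C[m][:,:2].astype(np.float32)))
im=im.copy(); cv2.circle(im,tuple(int(v) for v in proj(i,[.518,-.291,.156])[0]),3,(0,255,0),1)
cv2.imwrite('pics/w2.png',np.hstack([im[:,60:580],cv2.resize(t[110:260,215:315],None,fx=2.667,fy=2.667)])[:,:,::-1])
E
```

```text
t: 7.15
tool_pos: [0.5213, -0.2967, 0.2748]
orientation: [3.105, -0.452, 0.017]
force: [0.3, -0.9, 0.2]
opening: 0.0467
t: 8.15
tool_pos: [0.5183, -0.3051, 0.2746]
orientation: [2.696, 1.591, 0.007]
force: [-0.1, 0.4, 0.2]
opening: 0.0464
t 8.15 pos [ 0.5183 -0.3051  0.2746] psi -28.91 open 0.0464 F [-0.1  0.4  0.2]
tool mm [12.2 -7.2 14.5] twist [0.012 0.001 0.019] q [-0.62  0.11  1.41 -0.    1.61 -0.11]
top 219 [ 0.5189 -0.2938  0.1551] ((0.5185881853103638, -0.29423460364341736), (0.014784958213567734, 0.015102695673704147), 80.02728271484375)
side 120 [ 0.5214 -0.2892  0.131 ] ((0.5203130841255188, -0.2908712923526764), (0.007693560793995857, 0.01577836088836193), 61.88612365722656)
standtop 4154 [ 0.5202 -0.3092  0.0693] ((0.5124408602714539, -0.3043459355831146), (0.16717666387557983, 0.16034583747386932), 58.192054748535156)
bar ((0.5922021865844727, 0.10385730862617493), (0.015749985352158546, 0.059555672109127045), 71.92237854003906)
```

View pics/w2.png

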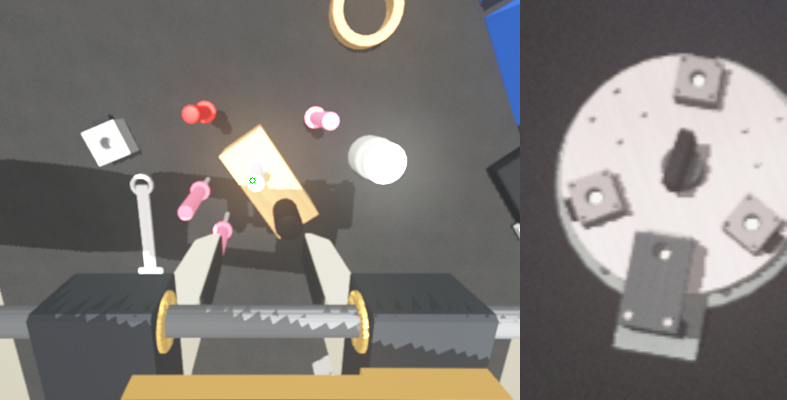

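Left: the probe handle is at (255,180), in the stand's far hole; the screwdriver is at (288,215) and the pinks and the red one stand clear. Right: the table now has a unit under the bracket, and the bar reads -18.1°, a 60.5° clockwise turn, so exactly one position. Probe top is at (0.5187,-0.294,0.155), close to the expected 0.156. Next I'll centre over it and descend.

```bash
python3 -m pendant '[{"translation":[10,-5,20],"twist":[0.012,0,0],"grip":0},{"translation":[0,0,30],"twist":[0,0,0],"grip":0},{"translation":[0,0,30],"twist":[0,0,0],"grip":0},{"translation":[0,0,10],"twist":[0,0,0],"grip":0},{"translation":[0,0,0],"twist":[0,0,0],"grip":0},{"translation":[0,0,0],"twist":[0,0,0],"grip":0},{"translation":[0,0,0],"twist":[0,0,0],"grip":0},{"translation":[0,0,0],"twist":[0,0,0],"grip":0},{"translation":[0,0,0],"twist":[0,0,0],"grip":0},{"translation":[0,0,0],"twist":[0,0,0],"grip":0}]' 40
python3 go.py .5187 -.294 .106 -29
```

```text
t: 9.25
tool_pos: [0.5225, -0.2964, 0.1905]
orientation: [2.719, 1.551, 0.006]
force: [0.1, 0.4, 0.1]
opening: 0.0467
t 9.25 pos [ 0.5225 -0.2964  0.1905] psi -30.61 open 0.0467 F [0.1 0.4 0.1]
tool mm [ 0.3 -5.5 84.4] twist [ 0.012  0.003 -0.028] q [-0.6   0.13  1.54 -0.    1.46 -0.07]
```

```bash
python3 -m pendant '[{"translation":[0,-6,0],"twist":[0.012,0.003,0],"grip":0},{"translation":[0,0,30],"twist":[0,0,0],"grip":0},{"translation":[0,0,30],"twist":[0,0,0],"grip":0},{"translation":[0,0,15],"twist":[0,0,0],"grip":0},{"translation":[0,0,8],"twist":[0,0,0],"grip":0},{"translation":[0,0,0],"twist":[0,0,0],"grip":0},{"translation":[0,0,0],"twist":[0,0,0],"grip":0},{"translation":[0,0,0],"twist":[0,0,0],"grip":0},{"translation":[0,0,0],"twist":[0,0,0],"grip":0},{"translation":[0,0,0],"twist":[0,0,0],"grip":0}]' 40
python3 go.py .5187 -.294 .106 -29
```

```text
t: 10.25
tool_pos: [0.5197, -0.2951, 0.1124]
orientation: [2.724, 1.553, 0.007]
force: [0.9, 0.3, 0.7]
opening: 0.0466
t 10.25 pos [ 0.5197 -0.2951  0.1124] psi -30.63 open 0.0466 F [0.9 0.3 0.7]
tool mm [ 0.4 -1.5  6.4] twist [ 0.007 -0.001 -0.028] q [-0.6   0.19  1.62  0.    1.32 -0.07]
```

```bash
python3 -m pendant '[{"translation":[0.4,-1.5,4],"twist":[0.007,0,0],"grip":0},{"translation":[0,0,3],"twist":[0,0,0],"grip":0},{"translation":[0,0,0],"twist":[0,0,0],"grip":-0.4},{"translation":[0,0,0],"twist":[0,0,0],"grip":-0.8},{"translation":[0,0,0],"twist":[0,0,0],"grip":-0.9},{"translation":[0,0,0],"twist":[0,0,0],"grip":-0.9},{"translation":[0,0,0],"twist":[0,0,0],"grip":-0.9},{"translation":[0,0,0],"twist":[0,0,0],"grip":-0.9},{"translation":[0,0,0],"twist":[0,0,0],"grip":-0.9},{"translation":[0,0,0],"twist":[0,0,0],"grip":-0.9}]' 40
python3 go.py .4989 .1205 .27 -29
```

```text
t: 11.25
tool_pos: [0.519, -0.2941, 0.1057]
orientation: [2.729, 1.556, 0.002]
force: [-0.0, 0.1, -0.3]
opening: 0.0157
t 11.25 pos [ 0.519  -0.2941  0.1057] psi -30.62 open 0.0157 F [-0.   0.1 -0.3]
tool mm [ 346.7 -228.4 -164.3] twist [ 0.001 -0.001 -0.028] q [-0.6   0.2   1.62  0.    1.32 -0.07]
```

```bash
python3 -m pendant '[{"translation":[0,0,-15],"twist":[0,0,0],"grip":-0.9},{"translation":[0,0,-25],"twist":[0,0,0],"grip":-0.9},{"translation":[0,0,-35],"twist":[0,0,0],"grip":-0.9},{"translation":[0,0,-40],"twist":[0,0,0],"grip":-0.9},{"translation":[0,0,-40],"twist":[0,0,0],"grip":-0.9},{"translation":[0,0,-25],"twist":[0,0,0],"grip":-0.9},{"translation":[20,-13,-12],"twist":[0,0,0],"grip":-0.9},{"translation":[35,-23,0],"twist":[0,0,0],"grip":-0.9},{"translation":[38,-25,0],"twist":[0,0,0],"grip":-0.9},{"translation":[38,-25,0],"twist":[0,0,0],"grip":-0.9}]' 40
python3 go.py .4989 .1205 .27 -31
```

```text
t: 12.25
tool_pos: [0.5111, -0.1384, 0.3162]
orientation: [2.728, 1.54, 0.009]
force: [0.4, -0.4, -1.4]
opening: 0.015
t 12.25 pos [ 0.5111 -0.1384  0.3162] psi -31.12 open 0.015 F [ 0.4 -0.4 -1.4]
tool mm [ 215.3 -144.8   44.8] twist [ 0.011 -0.001 -0.002] q [-0.36 -0.09  1.54 -0.    1.69  0.18]
```

```bash
python3 -m pendant '[{"translation":[38,-25,0],"twist":[0,0,0],"grip":-0.9},{"translation":[38,-25,0],"twist":[0,0,0],"grip":-0.9},{"translation":[38,-25,0],"twist":[0,0,0],"grip":-0.9},{"translation":[38,-25,10],"twist":[0,0,0],"grip":-0.9},{"translation":[30,-20,20],"twist":[0,0,0],"grip":-0.9},{"translation":[10,-8,20],"twist":[0,0,0],"grip":-0.9},{"translation":[0,0,10],"twist":[0,0,0],"grip":-0.9},{"translation":[0,0,0],"twist":[0,0,0],"grip":-0.9},{"translation":[0,0,0],"twist":[0,0,0],"grip":-0.9},{"translation":[0,0,0],"twist":[0,0,0],"grip":-0.9}]' 40
python3 go.py .4989 .1205 .23 -31
```

```text
t: 13.25
tool_pos: [0.5005, 0.1043, 0.268]
orientation: [2.718, 1.541, 0.033]
force: [0.0, -0.4, 0.3]
opening: 0.0156
t 13.25 pos [0.5005 0.1043 0.268 ] psi -30.89 open 0.0156 F [ 0.  -0.4  0.3]
tool mm [ 12.7 -10.7  37.8] twist [ 0.025 -0.01   0.002] q [ 0.11 -0.15  1.68 -0.01  1.59  0.65]
```

```bash
python3 -m pendant '[{"translation":[12,-10,0],"twist":[0.025,-0.01,0],"grip":-0.9},{"translation":[0,0,0],"twist":[0,0,0],"grip":-0.9},{"translation":[0,0,15],"twist":[0,0,0],"grip":-0.9},{"translation":[0,0,15],"twist":[0,0,0],"grip":-0.9},{"translation":[0,0,6],"twist":[0,0,0],"grip":-0.9},{"translation":[0,0,0],"twist":[0,0,0],"grip":-0.9},{"translation":[0,0,0],"twist":[0,0,0],"grip":-0.9},{"translation":[0,0,0],"twist":[0,0,0],"grip":-0.9},{"translation":[0,0,0],"twist":[0,0,0],"grip":-0.9},{"translation":[0,0,0],"twist":[0,0,0],"grip":-0.9}]' 40
python3 go.py .4989 .1205 .213 -31
python3 - <<'E'
from h import *
np.set_printoptions(precision=4,suppress=True)
s=robot.read_state(); Rm=R.from_rotvec(s['orientation'])
tip=s['tool_pos']+Rm.apply([0,0,.0977]); print('tip expected',tip)
out=[]
for n in('wrist','scene'):
    i,im,d=cam(n); np.savez(n+'3.npz',im=im,d=d,T=i['cam_to_world'])
    p=proj(i,[tip,[.4989,.1205,.1]]); print(n,p)
    c=p.mean(0).astype(int); h,w=(60,80) if n=='wrist' else (40,40)
    x0=np.clip(c[0]-w,0,639-2*w);y0=np.clip(c[1]-h,0,399-2*h); print(x0,y0)
    out.append(cv2.resize(im[y0:y0+2*h,x0:x0+2*w],(400*w//h,400),interpolation=cv2.INTER_CUBIC)[:,:400 if n=='scene' else None])
img=np.hstack(out); print(img.shape); cv2.imwrite('pics/tip.png',cv2.resize(img,(795,int(img.shape[0]*795/img.shape[1])))[:,:,::-1])
E
```

```text
t: 14.25
tool_pos: [0.4991, 0.1183, 0.2302]
orientation: [-2.736, -1.544, 0.0]
force: [-0.1, 0.8, -0.3]
opening: 0.0152
t 14.25 pos [0.4991 0.1183 0.2302] psi -31.12 open 0.0152 F [-0.1  0.8 -0.3]
tool mm [ 1.8 -1.3 17.2] twist [-0.     0.    -0.002] q [ 0.13 -0.11  1.71  0.    1.54  0.68]
tip expected [0.4991 0.1183 0.1325]
wrist [[321.8103 200.0511]
 [320.5659 188.5962]]
241 134
scene [[334.4548 169.8412]
 [334.5583 177.7325]]
294 133
(400, 933, 3)
```

View pics/tip.png

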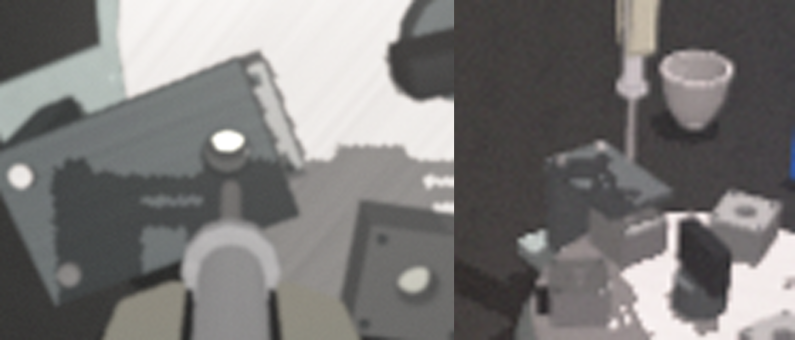

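```bash
python3 - <<'E'
from h import *
np.set_printoptions(precision=4,suppress=True)
z=np.load('wrist3.npz'); i=dict(robot.camera_info('wrist')); i['cam_to_world']=z['T']
print(atz(i,[[320.2,186.8]],.1), atz(i,[[322.3,200.3]],.1325))
E
python3 go.py .4989 .1205 .19 -31
```

```text
[[0.4995 0.1222 0.1   ]] [[0.4993 0.1179 0.1325]]
t 14.35 pos [0.4991 0.1183 0.2302] psi -31.12 open 0.0154 F [ 0.4 -0.3 -0.8]
tool mm [ 1.7 -1.3 40.2] twist [-0.    -0.    -0.002] q [ 0.13 -0.11  1.71  0.    1.54  0.68]
```

Left (wrist crop): the guide hole with the white button below it is at (225,150), and the probe tip is at (231,185), about 3-4 mm short. Right: the probe hangs upright over the bracket. I'll shift 3 mm towards +y and lower into the hole.

```bash
python3 -m pendant '[{"translation":[2.8,-1.7,0],"twist":[0,0,0],"grip":-0.9},{"translation":[0,0,0],"twist":[0,0,0],"grip":-0.9},{"translation":[0,0,8],"twist":[0,0,0],"grip":-0.9},{"translation":[0,0,8],"twist":[0,0,0],"grip":-0.9},{"translation":[0,0,8],"twist":[0,0,0],"grip":-0.9},{"translation":[0,0,8],"twist":[0,0,0],"grip":-0.9},{"translation":[0,0,8],"twist":[0,0,0],"grip":-0.9},{"translation":[0,0,4],"twist":[0,0,0],"grip":-0.9},{"translation":[0,0,0],"twist":[0,0,0],"grip":-0.9},{"translation":[0,0,0],"twist":[0,0,0],"grip":-0.9}]' 50
python3 go.py .4992 .1213 .1617 -31
```

```text
t: 15.35
tool_pos: [0.4983, 0.1218, 0.181]
orientation: [-2.735, -1.544, 0.003]
force: [0.8, -0.0, 0.0]
opening: 0.0156
t 15.35 pos [0.4983 0.1218 0.181 ] psi -31.11 open 0.0156 F [ 0.8 -0.   0. ]
tool mm [ 0.   1.1 19.3] twist [-0.001  0.001 -0.002] q [ 0.14 -0.08  1.77  0.    1.45  0.68]
```

Tip is at about 0.083, inside the hole with no contact. Now down onto the button.

```bash
python3 -m pendant '[{"translation":[0,1,4],"twist":[0,0,0],"grip":-0.9},{"translation":[0,0,4],"twist":[0,0,0],"grip":-0.9},{"translation":[0,0,4],"twist":[0,0,0],"grip":-0.9},{"translation":[0,0,2],"twist":[0,0,0],"grip":-0.9},{"translation":[0,0,2],"twist":[0,0,0],"grip":-0.9},{"translation":[0,0,1],"twist":[0,0,0],"grip":-0.9},{"translation":[0,0,0],"twist":[0,0,0],"grip":-0.9},{"translation":[0,0,0],"twist":[0,0,0],"grip":-0.9},{"translation":[0,0,0],"twist":[0,0,0],"grip":-0.9},{"translation":[0,0,0],"twist":[0,0,0],"grip":-0.9}]' 50
python3 go.py .4992 .1213 .1617 -31
```

```text
t: 16.35
tool_pos: [0.5003, 0.1215, 0.1651]
orientation: [2.735, 1.544, 0.002]
force: [-1.9, -0.1, 2.4]
opening: 0.0154
t 16.35 pos [0.5003 0.1215 0.1651] psi -31.11 open 0.0154 F [-1.9 -0.1  2.4]
tool mm [-0.7 -0.9  3.4] twist [ 0.001 -0.001 -0.002] q [ 0.14 -0.07  1.79  0.    1.42  0.68]
```

```bash
python3 -m pendant '[{"translation":[0,0,2],"twist":[0,0,0],"grip":-0.9},{"translation":[0,0,1],"twist":[0,0,0],"grip":-0.9},{"translation":[0,0,1],"twist":[0,0,0],"grip":-0.9},{"translation":[0,0,1],"twist":[0,0,0],"grip":-0.9},{"translation":[0,0,1],"twist":[0,0,0],"grip":-0.9},{"translation":[0,0,1],"twist":[0,0,0],"grip":-0.9},{"translation":[0,0,1],"twist":[0,0,0],"grip":-0.9},{"translation":[0,0,1],"twist":[0,0,0],"grip":-0.9},{"translation":[0,0,1],"twist":[0,0,0],"grip":-0.9},{"translation":[0,0,1],"twist":[0,0,0],"grip":-0.9}]' 60
python3 go.py .4992 .1213 .1617 -31
```

```text
t: 17.35
tool_pos: [0.501, 0.1219, 0.1612]
orientation: [2.734, 1.544, 0.006]
force: [-5.2, 0.2, 9.9]
opening: 0.0155
t 17.35 pos [0.501  0.1219 0.1612] psi -31.09 open 0.0155 F [-5.2  0.2  9.9]
tool mm [-1.4 -1.2 -0.5] twist [ 0.003 -0.003 -0.002] q [ 0.14 -0.07  1.8   0.    1.41  0.68]
```

```bash
python3 -m pendant '[{"translation":[-0.5,-0.8,1],"twist":[0,0,0],"grip":-0.9},{"translation":[-0.5,-0.8,1],"twist":[0,0,0],"grip":-0.9},{"translation":[0,0,1],"twist":[0,0,0],"grip":-0.9},{"translation":[0,0,1],"twist":[0,0,0],"grip":-0.9},{"translation":[0,0,1],"twist":[0,0,0],"grip":-0.9},{"translation":[0,0,1],"twist":[0,0,0],"grip":-0.9},{"translation":[0,0,1.5],"twist":[0,0,0],"grip":-0.9},{"translation":[0,0,1.5],"twist":[0,0,0],"grip":-0.9},{"translation":[0,0,1.5],"twist":[0,0,0],"grip":-0.9},{"translation":[0,0,1.5],"twist":[0,0,0],"grip":-0.9}]' 60
python3 go.py .4992 .1213 .1617 -31
python3 - <<'E'
from h import *
np.set_printoptions(precision=4,suppress=True)
i,im,d=cam('wrist'); j,sc,_=cam('scene'); k,t,dt=cam('top')
s=robot.read_state(); print(s['force'],s['tool_pos'])
C=cloud(i,d); r=np.hypot(C[...,0]-.5925,C[...,1]-.1043); m=(r<.045)&(abs(C[...,2]-.113)<.004)
print('bar',m.sum(),cv2.minAreaRect(C[m][:,:2].astype(np.float32)))
a=cv2.resize(im[120:260,220:420],(570,400),interpolation=2); b=cv2.resize(sc[125:325,170:280],(220,400),interpolation=2)
cv2.imwrite('pics/fin.png',np.hstack([a,b])[:,:,::-1])
E
```

```text
t: 18.35
tool_pos: [0.5007, 0.1221, 0.1611]
orientation: [2.732, 1.544, 0.014]
force: [-7.4, -1.8, 14.7]
opening: 0.0151
t 18.35 pos [0.5007 0.1221 0.1611] psi -31.06 open 0.0151 F [-7.4 -1.8 14.7]
tool mm [-1.4 -0.9 -0.7] twist [ 0.008 -0.006 -0.001] q [ 0.14 -0.08  1.8  -0.    1.4   0.68]
[-7.0061 -1.4354 15.0044] [0.5007 0.1221 0.161 ]
bar 1856 ((0.5920403599739075, 0.10503725707530975), (0.01706317439675331, 0.06000865250825882), 71.63288879394531)
```

View pics/fin.png

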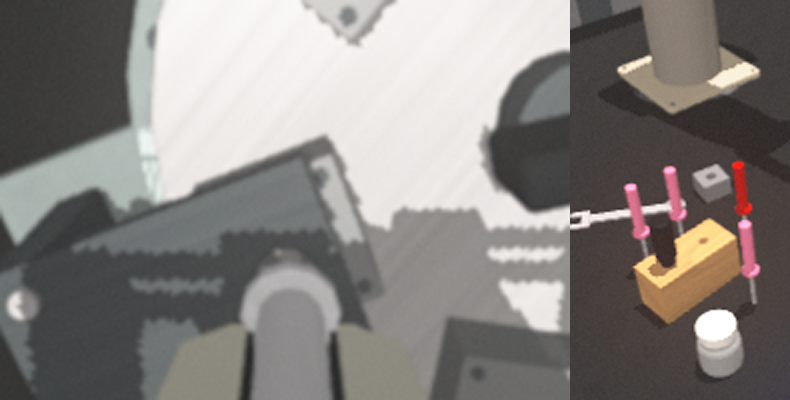

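The probe stands in the hole, the bar is still at the indexed angle, and the screwdriver and look-alikes are undisturbed. The tool stays at z≈0.161 while the force rises from 10 to 15 N, so the button is on its stop.

```bash
python3 -c "
from plant import robot
print(robot.close_job()); s=robot.read_state(); print(s['t'],s['tool_pos'],s['force'],s['opening'])"
```

```text
the job is handed in; nothing more can be done
None
the job is handed in; nothing more can be done
```

The job is handed in. The table is turned one position clockwise, and I finished with the probe gripped and holding the reset button down through the bracket hole. It took about 18.5 s of the 51 s allowed.

- **Table:** the grip bar went from 42.4° to -18.1°, a turn of about 60.5° against the 60° step. It still read about -18.4° at the end.
- **Probe:** I took the light-grey one from the tool stand. The last picture shows the screwdriver and the pink and red look-alikes still in place.
- **Button:** contact gave 2.4 N at about 1.6 mm of travel, which matches its spring. The tool then stayed at z = 0.161 m while the push rose from 10 to 15 N, so I take it to be on its stop. The expected height fully down was 0.1617 m.

**Not as expected:** a sideways force of about 7 N remained on the probe, probably friction at the tip or light contact with the hole. I shifted to relieve it and it did not drop. The button can't be seen under the probe, so "fully down" rests on the force and height readings. The state could not be read after handing in.

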